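Click the work-support post into its bench socket

TASK

Fit the flat-headed support post (the one with the spring button) into the steel socket tube on the bench, button on the side of the tube's window: hold the button flush so that it slips in under the rim, then slide the post down, feeling for the button to pop out through the window, and leave it locked there. Ease it in gently rather than forcing it, and leave the roller post and everything else on the bench where it is.

Things in the scene. Friction and masses are not known exactly. Their poses are not given: they have to be found in the camera images.
- socket: square steel tube bolted upright to the bench: 34.5 mm outside, bore 27.5 mm, 110 mm high, open at the top, on a low flange of 80 mm (x) by 82 mm (y), 8 mm high. Fixed. Origin at the centre of its underside, on the bench; z is up along the tube; its +x side is the wall with the window. More than 30 N between it and the post bends the parts
- socket_rim (a point): centre of the tube's open mouth, 110 mm above the bench, axes as the socket. In the +x wall (3.5 mm thick) is a window 18 mm wide and 26 mm high, cut in a height plate that is set differently each time: the window's centre lies 25.5 to 43.5 mm below the rim. (A slot that may show above the plate is too short for the button.) The button stops hard on the window's lower edge
- post_mid (a point): centre of the loose support post, half-way up: a square aluminium bar of 26 mm, 118 mm long in all (about 0.13 kg), z up along it. Its top 15 mm is the head: a flat wooden crossbar, 64 mm along y and 26 mm along x, so the head's x faces are flush with the bar's. The foot's edges are rounded by 2 mm
- post_button (a point): centre of the spring button's place on the post: on its +x face, 13 mm from the post's axis and 57 mm above its foot. The button is a square-edged steel block 14 mm wide (y) and 24 mm high (z). Pressed on any part of its face it goes in evenly, so a finger on its upper half leaves the lower half free to enter the tube's mouth
- post_foot (a point): centre of the underside of the post, axes as the post. Locked in the socket, its foot is 8 to 29 mm above the bench and its head's underside 1 to 22 mm above the rim, as the window is set
- post_top (a point): centre of the post's top, 118 mm above the foot, axes as the post; the place to push it down
- button (a joint): how far the button is pressed in, along the post's x, in m: 0 = fully out, 8 mm proud of the face (it then blocks on the rim); 0.008 = flush; 0.009 = end stop. It takes 5 N to start, 8 N to hold flush. In the tube the wall keeps it at about 0.0065 to 0.008 and it drags by some newtons; at the window it springs out to 0 and locks with 1 mm of play up and down
- rack: wooden parking block, 76 mm (x) by 190 mm (y), 44 mm high, fixed, with two square wells of 31 mm, 34 mm deep, at y = +55 and -55 mm; the support post stands loosely in one of them and the roller post in the other, their feet 10 mm above the bench. Origin at the centre of its underside
- roller_post_top (a point): top of the other post in the rack, same bar without a button, with a black roller (26 mm thick, 64 mm long) for a head; stays where it is
- chisel: chisel lying on the bench, about 240 mm long, origin under its ferrule, leave alone
- mallet: wooden mallet lying on the bench, leave alone
- glue: white glue bottle, 60 mm across, 170 mm high, leave alone
- sander: cork sanding block, 110 x 65 x 35 mm, leave alone
- tape_measure: tape measure, 65 x 32 x 62 mm, leave alone
- offcut: wooden offcut, 160 x 44 x 22 mm, leave alone
- screw_pot: grey pot, 72 mm across, 55 mm high, leave alone
Mind the look-alikes: they are no part of the job. Of the things like the socket, leave any that is yellow; of the rest the larger one is meant.

How it is judged:
By the outcome, as a careful person would: the job done as asked, in the order asked, and still so for the second after the job is handed in, with the robot touching nothing.
It also fails if it takes over 58 s, if anything falls off the work surface, if the arm or the gripper's body presses on something with over 40 N, if the wrist force passes 120 N, or if a joint passes its speed limit or range.

ROBOT

A 6-joint arm with a two-finger parallel gripper is mounted at the origin on the work surface. World frame = base frame: x ahead of the robot, y to its left, z up, the work surface at z = 0. Lengths are in m, angles in rad, forces in N, time in s.
With the tool pointing down it reaches from about 0.35 to 0.875 m from the base axis. Payload 4.2 kg.
Tool frame: the origin (TCP) lies midway between the tips of the shut fingers; the grasp point (between the pads) lies bot.grasp_offset behind it (bot.grasp_offset is the distance from the TCP to the grasp point, in m); z points along the fingers, y is the line along which they close (so a half turn about z gives the same grasp; the last joint's range is limited). The gripper opens to 85 mm and grips with 20 to 120 N. Pads are 22 mm wide; open, the fingers measure 114 mm over their backs; the gripper's body (76 mm by 85 mm) begins 54 mm behind the grasp point. The pads swing forward as they close: fully open they stand 13 mm farther back than shut.
Start: joints at [-0.972, 0.385, 0.008, 0, -1.194, -0.259], TCP at [0.208, -0.589, 0.231] pointing down, gripper open.
Joint ranges: [-3.14, 3.14], [-1.21, 2.06], [-1.07, 1.41], [-3.16, 2.05], [-2.99, -0.16], [-3.1, 3.1]. Speed limits (rad/s): [2.79, 2.79, 3.14, 3.14, 3.14, 3.14].

INTERFACE

Orientations are given as a unit quaternion [w, x, y, z].
In Python, from station import bot, command_gripper, kinematics, monitor, eyes, ticket gives the robot as it stands. The module is installed in compiled form; this text tells all that it offers. Calls block until the motion is done:
- bot.goto(position, orientation): joint-space move of the TCP to a pose.
- bot.move_straight(position, ori=None, rate=0.15, until_force=None): straight line of the TCP; ori=None keeps the orientation; rate is the mean speed in m/s. With until_force (N) it stops when the force on the tool has changed by that much, and returns True; else False.
- bot.set_joints(angles): joint-space move.
- command_gripper(opening, effort=None): finger opening in m; effort is the grip in N (None keeps the last); returns when the fingers have stopped.
- bot.sleep(seconds).
- kinematics.inverse_kinematics(position, orientation): joint angles nearest the present ones, or None.
- monitor.get_obs(): the state.
- eyes.grab_frame(name): name is "scene" or "top"; returns a dict with "pixels" (480x640x3 uint8, red, green, blue), "intrinsics" (3x3 intrinsics, pixels), "k1" (the pictures are not rectified: a ray, as slopes to the right and down, at radius r is drawn at 1 + k1 r^2 times it, then the intrinsics apply), "R" (3x3) and "t" (3): a world point X has camera coordinates R X + t. Camera axes: x right, y down, z forward; pixel columns grow to the right and rows downward; lengths in m; the calibration is good to about 2 mm. A picture is of the moment at which its call begins. There is no depth.
A pose or a line that the arm cannot do raises bot.IKError and nothing moves.
- ticket.sign_off(): hands the job in; it is judged then, once.
The state is a dict: "t": time; "joint_pos": joint angles; "joint_vel": joint speeds; "tau": joint torques, N m; "position": TCP position; "orientation": TCP orientation; "force": force on the tool from outside, world axes, zero at the start; "wrist_torque": the same for the moment, N m; "grip_width": finger opening in m; "gripper_force": force on a finger pad.
Only numpy, scipy, OpenCV 4.12 (cv2) and the standard library are available. Lean on these libraries where they do the work, as an engineer would, in place of code of your own. Each camera call takes 0.05 s, during which the arm holds its last target. There are 200 camera calls.

## Working session

There is one attempt and no reset: what is moved stays moved. The work goes in short steps, each a Python script; the robot and the scene stay as the last script left them, time stands still between calls to the robot, and variables do not carry over. Pictures are saved under pics/ and viewed, at most 10 in all, crops included, and the job is handed in when it is done.

```bash
mkdir -p pics; cat > h.py <<'E'
import numpy as np, cv2
from station import bot, command_gripper, kinematics, monitor, eyes, ticket
def snap(name):
    f=eyes.grab_frame(name); np.savez(f'pics/{name}.npz',**{k:np.array(v) for k,v in f.items()}); return f
def load(name): return dict(np.load(f'pics/{name}.npz'))
def ray(f,uv):
    K=np.array(f['intrinsics']);d=cv2.undistortPoints(np.array([[uv]],float),K,np.array([float(f['k1']),0,0,0.])).ravel()
    R=np.array(f['R']);t=np.array(f['t']); return -R.T@t, R.T@np.array([d[0],d[1],1])
def onz(f,uv,z):
    o,d=ray(f,uv); return o+d*(z-o[2])/d[2]
def proj(f,X):
    return cv2.projectPoints(np.array(X,float).reshape(-1,3),cv2.Rodrigues(np.array(f['R']))[0],np.array(f['t']).astype(float),np.array(f['intrinsics']),np.array([float(f['k1']),0,0,0.]))[0].reshape(-1,2)
def save(f,n,box=None,s=1):
    p=f['pixels']
    if box: p=p[box[1]:box[3],box[0]:box[2]]
    cv2.imwrite(f'pics/{n}.png',cv2.resize(p[:,:,::-1],None,fx=s,fy=s,interpolation=cv2.INTER_CUBIC))
E
python3 - <<'E'
from h import *
for n in('scene','top'):
    f=snap(n);save(f,n+'0');print(n,f['k1'],f['intrinsics'],ray(f,(320,240)))
print(monitor.get_obs(),bot.grasp_offset)
E
```

```text
scene -0.07418885178748544 [[457.12984362   0.         319.67857467]
 [  0.         457.12984362 247.11419382]
 [  0.           0.           1.        ]] (array([1.03184342, 0.54705255, 0.84367547]), array([-0.52122713, -0.51312617, -0.68210448]))
top 0.021059750632526915 [[446.96174439   0.         315.23488173]
 [  0.         446.96174439 240.06481968]
 [  0.           0.           1.        ]] (array([ 0.432876  , -0.00483654,  1.0725353 ]), array([ 0.08618148, -0.01817039, -0.9961708 ]))
{'t': 0.1, 'joint_pos': array([-9.72418865e-01,  3.85482525e-01,  6.77195892e-03, -4.16014909e-04,
       -1.19399288e+00, -2.58566869e-01]), 'joint_vel': array([-0.00131829, -0.00014489,  0.00375911,  0.00216214,  0.00024938,
        0.00080906]), 'tau': array([ 1.26590817e-04, -3.93319452e+01,  1.88928634e+01,  4.19796109e+00,
       -2.62036279e-03,  8.14671296e-06]), 'position': array([ 0.20814061, -0.58877972,  0.23033576]), 'orientation': array([-2.20323082e-04, -1.69013313e-01,  9.85613288e-01,  9.47690571e-04]), 'force': array([-0.34770405,  0.39659226,  0.35861397]), 'wrist_torque': array([ 0.01213173, -0.03002015,  0.03490465]), 'gripper_force': 0.0, 'grip_width': 0.08559647018737003} 0.0187
```

View pics/scene0.png

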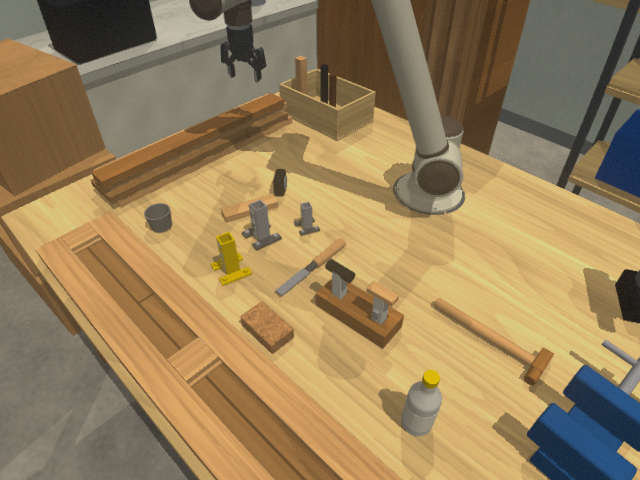

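View pics/top0.png

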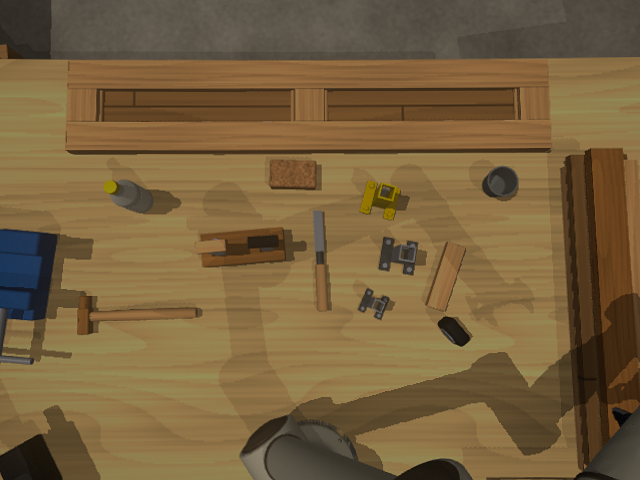

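Socket candidates are the yellow one (scene 230,258 / top 382,198, excluded by colour), the large grey one (scene 262,225 / top 400,255, chosen) and the small grey one (scene 307,220 / top 375,303, excluded by size). Post candidates are the wooden flat head (scene 381,295 / top 212,245, chosen) and the black roller (scene 341,270 / top 262,241). Next I'll check these in a close crop.

```bash
python3 - <<'E'
from h import *
a=load('scene');b=load('top')
c=lambda f,x0,y0,x1,y1,s:cv2.resize(f['pixels'][y0:y1,x0:x1,::-1],(400,300),interpolation=cv2.INTER_CUBIC)
im=np.vstack([np.hstack([c(a,222,190,302,250,5),c(a,310,255,410,330,4)]),np.hstack([c(b,360,220,440,280,5),c(b,190,211,290,286,4)])])
cv2.imwrite('pics/crop1.png',im)
E
```

```text
(no output)
```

View pics/crop1.png

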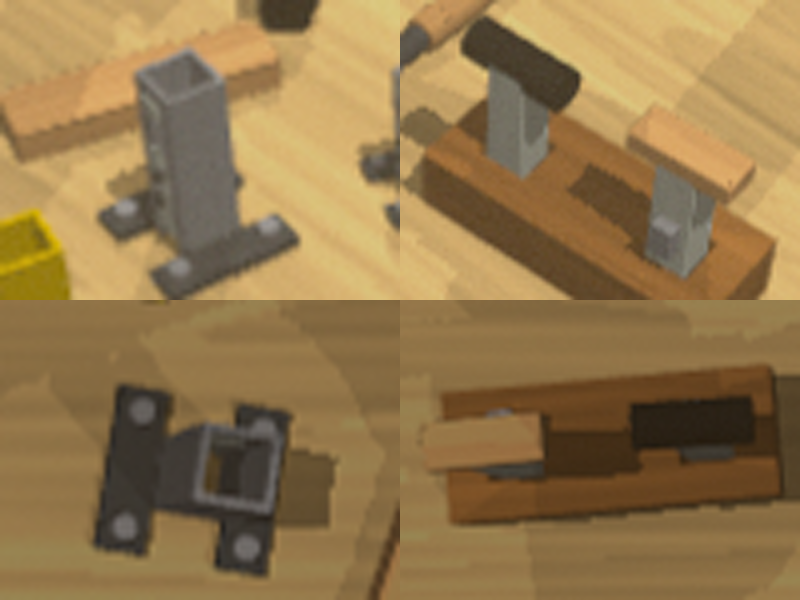

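```bash
python3 - <<'E'
from h import *
b=load('top');p=b['pixels']
hsv=cv2.cvtColor(p,cv2.COLOR_RGB2HSV)
out=[]
def big(mask,box):
    m=np.zeros_like(mask);x0,y0,x1,y1=box;m[y0:y1,x0:x1]=mask[y0:y1,x0:x1]
    cs=cv2.findContours(m,cv2.RETR_EXTERNAL,cv2.CHAIN_APPROX_NONE)[0]
    return max(cs,key=cv2.contourArea),m
for x in(213,228,250): print(x,[tuple(hsv[y,x]) for y in range(234,256,2)])
print([tuple(hsv[253,x]) for x in range(388,424,2)])
print([tuple(hsv[y,407]) for y in range(236,270,2)])
E
```

```text
213 [(np.uint8(15), np.uint8(177), np.uint8(104)), (np.uint8(15), np.uint8(178), np.uint8(106)), (np.uint8(13), np.uint8(114), np.uint8(107)), (np.uint8(17), np.uint8(115), np.uint8(133)), (np.uint8(17), np.uint8(138), np.uint8(152)), (np.uint8(18), np.uint8(136), np.uint8(152)), (np.uint8(16), np.uint8(140), np.uint8(151)), (np.uint8(15), np.uint8(144), np.uint8(152)), (np.uint8(16), np.uint8(146), np.uint8(154)), (np.uint8(17), np.uint8(115), np.uint8(82)), (np.uint8(18), np.uint8(71), np.uint8(65))]
228 [(np.uint8(15), np.uint8(178), np.uint8(103)), (np.uint8(15), np.uint8(172), np.uint8(111)), (np.uint8(15), np.uint8(178), np.uint8(103)), (np.uint8(15), np.uint8(177), np.uint8(98)), (np.uint8(15), np.uint8(177), np.uint8(105)), (np.uint8(16), np.uint8(170), np.uint8(63)), (np.uint8(16), np.uint8(170), np.uint8(66)), (np.uint8(15), np.uint8(171), np.uint8(67)), (np.uint8(16), np.uint8(167), np.uint8(67)), (np.uint8(16), np.uint8(177), np.uint8(65)), (np.uint8(16), np.uint8(158), np.uint8(63))]
250 [(np.uint8(14), np.uint8(174), np.uint8(107)), (np.uint8(15), np.uint8(172), np.uint
[... 1272 characters left out ...]
8(18), np.uint8(127), np.uint8(148)), (np.uint8(18), np.uint8(129), np.uint8(113)), (np.uint8(18), np.uint8(106), np.uint8(65)), (np.uint8(18), np.uint8(78), np.uint8(49)), (np.uint8(13), np.uint8(21), np.uint8(85)), (np.uint8(21), np.uint8(46), np.uint8(72)), (np.uint8(16), np.uint8(68), np.uint8(49)), (np.uint8(18), np.uint8(66), np.uint8(50)), (np.uint8(16), np.uint8(63), np.uint8(53)), (np.uint8(18), np.uint8(64), np.uint8(52)), (np.uint8(14), np.uint8(65), np.uint8(51)), (np.uint8(15), np.uint8(20), np.uint8(102)), (np.uint8(15), np.uint8(58), np.uint8(53)), (np.uint8(18), np.uint8(51), np.uint8(60)), (np.uint8(18), np.uint8(52), np.uint8(59)), (np.uint8(9), np.uint8(18), np.uint8(99))]
```

```bash
python3 - <<'E'
from h import *
a=load('scene');b=load('top')
hsv=cv2.cvtColor(b['pixels'],cv2.COLOR_RGB2HSV).astype(int)
m=((hsv[...,1]<50)&(hsv[...,2]>76)).astype(np.uint8);M=np.zeros_like(m);M[242:266,396:420]=m[242:266,396:420]
n,l,s,c=cv2.connectedComponentsWithStats(M,connectivity=8);i=1+np.argmax(s[1:,4]);pts=np.argwhere(l==i)[:,::-1].astype(np.float32)
w=np.array([onz(b,q,.11)[:2] for q in pts],np.float32)*1000
print('rim',s[i],cv2.minAreaRect(w))
def crop(f,x0,y0,w,h,k):
    im=cv2.resize(f['pixels'][y0:y0+h,x0:x0+w,::-1],(400,300),interpolation=cv2.INTER_CUBIC)
    for j in range(0,w,5):
        x=int((j+.5)*k);cv2.line(im,(x,0),(x,8 if j%10 else 16),(0,0,255),1)
    for j in range(0,h,5):
        y=int((j+.5)*k);cv2.line(im,(0,y),(8 if j%10 else 16,y),(0,0,255),1)
    return im
im=np.vstack([np.hstack([crop(b,190,230,40,30,10),crop(b,390,238,40,30,10)]),np.hstack([crop(a,362,278,40,30,10),crop(a,245,195,40,30,10)])])
cv2.imwrite('pics/crop2.png',im)
E
```

```text
rim [398 244  19  19 120] ((488.9056701660156, -210.43270874023438), (34.987525939941406, 39.751808166503906), 79.27082824707031)
```

View pics/crop2.png

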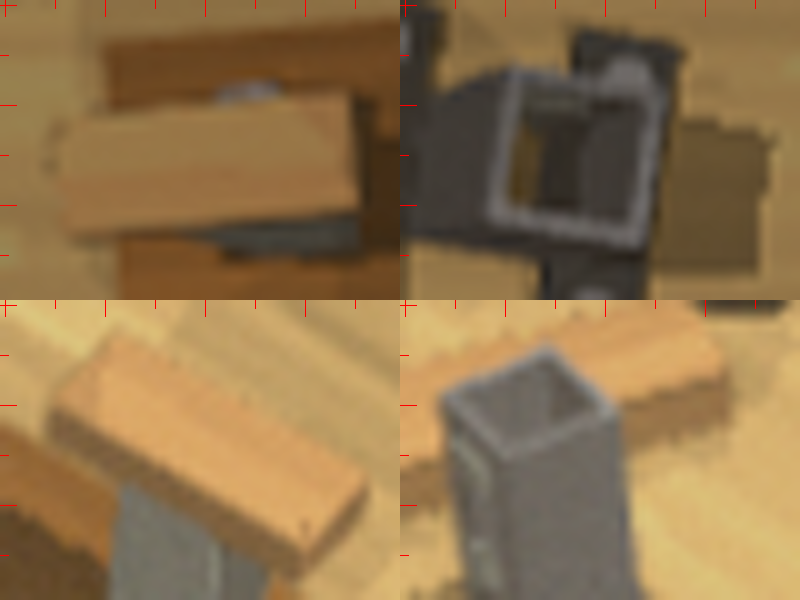

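```bash
python3 - <<'E'
from h import *
a=load('scene');b=load('top')
def q(f,x0,y0,c,z): return np.array([onz(f,(x0+x/10-.5,y0+y/10-.5),z)[:2] for x,y in c])*1000
def rep(n,P):
    e=np.roll(P,-1,0)-P; print(n,'c',P.mean(0).round(1),'len',np.linalg.norm(e,axis=1).round(1),'ang',np.degrees(np.arctan2(e[:,1],e[:,0])).round(1));print(P.round(1).tolist())
rep('head top',q(b,190,230,[(62,122),(350,92),(360,212),(70,238)],.128))
rep('head scene',q(a,362,278,[(50,100),(122,30),(368,188),(300,260)],.128))
rep('rim top',q(b,390,238,[(110,68),(263,92),(242,248),(88,215)],.11))
rep('rim scene',q(a,245,195,[(40,98),(148,47),(215,105),(107,158)],.11))
E
```

```text
head top c [503.  209.3] len [60.9 25.6 61.1 24.6] ang [ -84.3 -174.6   94.8    4.9]
[[512.5, 240.7], [518.5, 180.1], [493.1, 177.7], [488.0, 238.6]]
head scene c [507.4 209.4] len [25.5 63.6 24.5 63.6] ang [-176.2   91.3    3.8  -87.8]
[[521.1, 178.5], [495.6, 176.8], [494.2, 240.4], [518.7, 242.0]]
rim top c [ 486.8 -210. ] len [33.4 34.1 33.8 32.2] ang [-99.3 170.9  77.5  -9.8]
[[505.8, -196.3], [500.4, -229.2], [466.8, -223.8], [474.1, -190.8]]
rim scene c [ 488.1 -213.8] len [33.3 31.2 33.3 31.5] ang [173.5  83.2  -6.  -96.6]
[[502.9, -231.3], [469.8, -227.5], [473.4, -196.5], [506.5, -200.0]]
```

```bash
cat >> h.py <<'E'
from scipy.spatial.transform import Rotation as Ro
def down(deg,flip=False):
    s=np.radians(deg+(180 if flip else 0));c,n=np.cos(s),np.sin(s)
    q=Ro.from_matrix(np.array([[-n,c,0],[c,n,0],[0,0,-1.]])).as_quat()   # columns x,y,z of the tool
    return [q[3],q[0],q[1],q[2]]
def st(): 
    o=monitor.get_obs();print('t%.2f'%o['t'],'p',(o['position']*1000).round(1),'F',o['force'].round(1),'T',o['wrist_torque'].round(2),'w%.4f'%o['grip_width'],'g%.1f'%o['gripper_force']);return o
E
python3 - <<'E'
from h import *
b=load('top')
P=lambda L,z,k,x0,y0,ox: [onz(b,(x0+(x-ox)/k-.5,y0+(y-300)/k-.5),z)[:2]*1000 for x,y in L]
B=P([(142,410),(125,527),(262,430),(245,548)],.010,5,360,220,0);A=lambda p,q:np.degrees(np.arctan2(*(q-p)[::-1]))
print('bolts',np.mean(B,0),A(B[1],B[0]),A(B[3],B[2]),A(B[0],B[2])+90,A(B[1],B[3])+90)
R=P([(442,393),(770,366),(782,518),(452,522)],.044,4,190,211,400);print('rack',np.mean(R,0),A(R[0],R[1])+90,A(R[3],R[2])+90)
for fl in(0,1):
    print([kinematics.inverse_kinematics(p,down(d,fl)) for p,d in(([.505,.2094,.25],4.5),([.4875,-.212,.25],-9.5))])
E
```

```text
bolts [ 487.34179164 -210.10301319] -9.404244796160153 -9.605009852186186 -9.85301380915297 -10.272321132698309
rack [504.70585907 155.10208386] 4.430879149405769 0.31581079513266275
[array([ 0.68970856,  0.2382231 , -0.15558142,  0.        , -1.17699181,
        2.53042391]), array([-0.10487955,  0.21204634, -0.19024787,  0.        , -1.16850212,
        3.08066592])]
[array([ 0.68970856,  0.2382231 , -0.15558142,  0.        , -1.17699181,
       -0.61116875]), array([-0.10487955,  0.21204634, -0.19024787,  0.        , -1.16850212,
       -0.06092673])]
```

```bash
python3 - <<'E'
from h import *
q=down(4.5,1)
bot.goto([.505,.2094,.21],q); st()
print(bot.move_straight([.505,.2094,.0705],rate=.12,until_force=8)); st()
command_gripper(0.0,40); st()
save(snap('scene'),'grip',(300,180,440,330),4)
E
```

```text
t3.09 p [505.2 208.8 210. ] F [ 0.3  0.1 -0.3] T [0.01 0.02 0.07] w0.0851 g0.0
False
t4.40 p [505.5 209.7  71.2] F [-0.1 -0.4 -0.1] T [0.01 0.01 0.07] w0.0855 g0.0
t4.97 p [505.2 209.5  71. ] F [-0.5  0.1  3.7] T [-0.03  0.21 -0.  ] w0.0255 g43.8
```

View pics/grip.png

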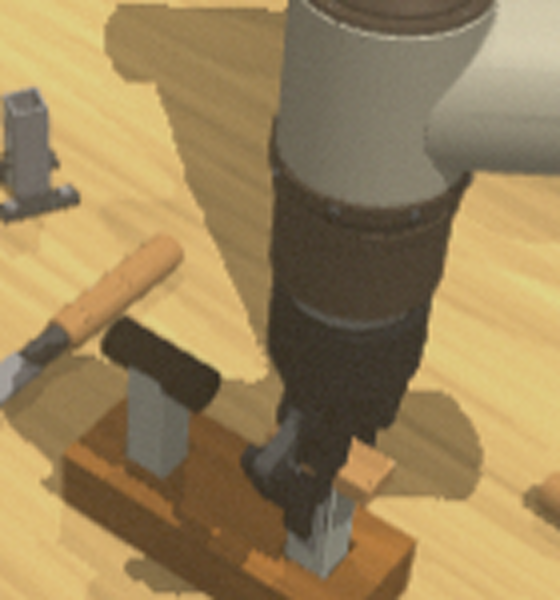

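The picture shows the pad over the button, at about (310,500) in the crop, with the bar hanging straight. The 25.5 mm grip width confirms the button is flush. Now lift and move over the socket.

```bash
python3 - <<'E'
from h import *
bot.move_straight([.505,.2094,.24],rate=.12); st()
q=down(-9.7,1)
bot.goto([.4875,-.2112,.24],q); st()
bot.move_straight([.4875,-.2112,.180],rate=.1); bot.sleep(.2); st()
a=snap('scene');b=snap('top')
c=lambda f,x0,y0,w,h:cv2.resize(f['pixels'][y0:y0+h,x0:x0+w,::-1],(400,600),interpolation=cv2.INTER_CUBIC)
cv2.imwrite('pics/over.png',np.hstack([c(a,225,140,80,120),c(b,370,205,80,120)]))
E
```

```text
t6.59 p [504.6 209.2 239.1] F [-0.6  0.4 -1.2] T [0.   0.01 0.04] w0.0258 g43.4
t8.14 p [ 487.9 -210.5  240. ] F [ 0.2  0.6 -1.1] T [-0.01 -0.05  0.04] w0.0254 g43.4
t9.09 p [ 487.9 -211.3  180.8] F [-0.4 -0.5 -1.6] T [ 0.01 -0.    0.  ] w0.0257 g43.4
```

View pics/over.png

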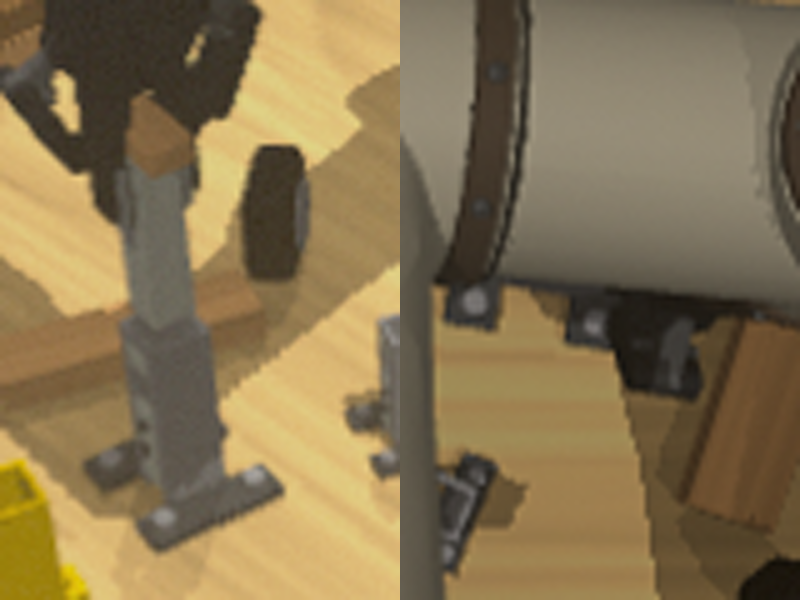

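The post hangs over the tube mouth, foot at about (165,320) in the crop and roughly centred. Next is a force-guarded entry with small offsets.

```bash
python3 - <<'E'
from h import *
y=np.radians(-9.7);ex=np.array([np.cos(y),np.sin(y)]);ey=np.array([-ex[1],ex[0]]);c=np.array([.4875,-.2112])
for dx,dy in [(0,0),(0,-1.5),(0,1.5),(1.5,0),(-1.5,0),(1.5,-1.5),(-1.5,-1.5),(1.5,1.5),(-1.5,1.5)]:
    p=c+(dx*ex+dy*ey)/1000
    bot.move_straight([*p,.176],rate=.03)
    hit=bot.move_straight([*p,.158],rate=.02,until_force=6)
    print(dx,dy,hit);o=st()
    if o['position'][2]<.165: break
E
```

```text
0 0 False
t10.53 p [ 487.7 -211.2  158. ] F [ 1.1  0.3 -2. ] T [-0.08 -0.33 -0.02] w0.0255 g43.4
```

```bash
python3 - <<'E'
from h import *
for z in(.14,.125,.1135):
    print(bot.move_straight([.4875,-.2112,z],rate=.025,until_force=8));o=st()
    if o['position'][2]>z+.002: break
E
```

```text
False
t11.39 p [ 487.7 -211.2  139.9] F [ 2.4 -0.9 -3.4] T [-0.11 -0.69 -0.01] w0.0253 g43.3
False
t12.14 p [ 487.7 -211.1  124.8] F [ 2.9 -1.5 -2.2] T [-0.18 -0.86 -0.07] w0.0256 g43.3
False
t12.75 p [ 487.6 -211.2  113.2] F [ 2.5 -0.6 -3. ] T [-0.17 -0.98 -0.09] w0.0251 g43.3
```

```bash
python3 - <<'E'
from h import *
command_gripper(.065,40); st()
bot.move_straight([.4875,-.2112,.205],rate=.1); command_gripper(0.0,40); o=st()
a=snap('scene'); save(a,'rel',(220,130,310,260),4)
h=bot.move_straight([.4875,-.2112,.160],rate=.025,until_force=3); print(h); st()
E
```

```text
t13.21 p [ 487.1 -211.2  113.5] F [-1.4 -0.1  0. ] T [ 0.05 -0.01 -0.01] w0.0649 g0.0
t14.91 p [ 487.5 -211.2  205. ] F [ 0.8 -0.2  0. ] T [-0.03 -0.05 -0.03] w0.0006 g0.0
True
t16.24 p [ 487.4 -211.3  169.4] F [-0.2 -0.6  1.6] T [-0.07 -0.13  0.04] w-0.0000 g0.7
```

View pics/rel.png

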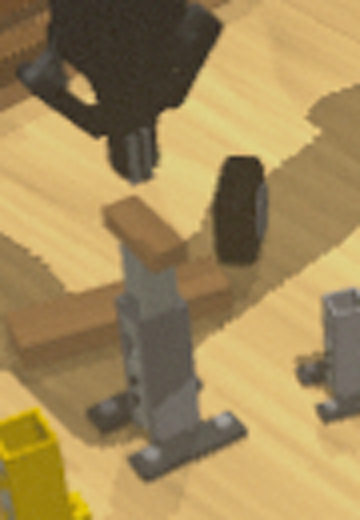

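The post stays up in the tube, held by its button, with the head at about (145,230) in the crop and the closed fingers above it. Now push it down in small steps and watch the force.

```bash
python3 - <<'E'
from h import *
z=.1690; L=[]
while z>.1245:
    z-=.001
    h=bot.move_straight([.4875,-.2112,z],rate=.012,until_force=12)
    o=monitor.get_obs(); F=o['force'][2]; L.append((round(z*1000,1),round(o['position'][2]*1000,2),round(F,1)))
    if h or F>16: break
print(h,L); st()
E
```

```text
False [(168.0, np.float64(168.51), np.float64(5.3)), (167.0, np.float64(167.45), np.float64(5.5)), (166.0, np.float64(166.4), np.float64(5.2)), (165.0, np.float64(165.37), np.float64(5.3)), (164.0, np.float64(164.34), np.float64(6.1)), (163.0, np.float64(163.32), np.float64(4.8)), (162.0, np.float64(162.3), np.float64(5.0)), (161.0, np.float64(161.3), np.float64(4.2)), (160.0, np.float64(160.31), np.float64(5.5)), (159.0, np.float64(159.32), np.float64(5.4)), (158.0, np.float64(158.28), np.float64(5.2)), (157.0, np.float64(157.3), np.float64(5.9)), (156.0, np.float64(156.28), np.float64(4.6)), (155.0, np.float64(155.29), np.float64(4.6)), (154.0, np.float64(154.28), np.float64(4.8)), (153.0, np.float64(153.25), np.float64(5.3)), (152.0, np.float64(152.26), np.float64(4.1)), (151.0, np.float64(151.21), np.float64(5.4)), (150.0, np.float64(150.15), np.float64(4.8)), (149.0, np.float64(149.03), np.float64(3.7)), (148.0, np.float64(147.79), np.float64(3.6)), (147.0, np.float64(147.03), np.float64(3.0)), (146.0, np.float64(146.14), np.float64(4.8)), (145.0, np.float64(145.17), np.float64(4.8)), (144.0, np.float64(144.15), np.float64(6.2)), (143.0, np.float64(143.12), np.float64(5.4)), (142.0, np.float64(142.09), np.float64(4.9)), (141.0, np.float64(141.07), np.float64(5.4)), (140.0, np.float64(140.02), np.float64(4.6)), (139.0, np.float64(138.08), np.float64(-0.1)), (138.0, np.float64(137.22), np.float64(0.2)), (137.0, np.float64(136.78), np.float64(0.7)), (136.0, np.float64(136.3), np.float64(1.7)), (135.0, np.float64(136.2), np.float64(5.8)), (134.0, np.float64(136.14), np.float64(9.8)), (133.0, np.float64(136.11), np.float64(14.8)), (132.0, np.float64(136.06), np.float64(18.0))]
t25.50 p [ 489.1 -212.2  136.1] F [-4.5  0.4 18. ] T [ 0.37  1.25 -0.  ] w-0.0001 g9.1
```

Force fell to 0 at about 139 mm (the pop), then a hard stop followed at 136 mm. Now withdraw and look.

```bash
python3 - <<'E'
from h import *
bot.move_straight([.4875,-.2112,.145],rate=.03); st()
bot.move_straight([.4875,-.2112,.25],rate=.15)
bot.goto([.40,-.40,.28],down(-30,1)); st()
a=snap('scene'); b=snap('top')
c=lambda f,x0,y0,w,h:cv2.resize(f['pixels'][y0:y0+h,x0:x0+w,::-1],(400,600),interpolation=cv2.INTER_CUBIC)
cv2.imwrite('pics/end.png',np.hstack([c(a,235,180,50,75),c(b,370,205,80,120)]))
E
```

```text
t26.08 p [ 487.3 -211.1  144.6] F [ 0.5 -0.6  0.4] T [-0.04  0.04 -0.01] w-0.0002 g0.0
t27.78 p [ 400.1 -399.4  279.1] F [ 0.  -0.2 -0.3] T [ 0.03 -0.02 -0.  ] w-0.0003 g0.0
```

View pics/end.png

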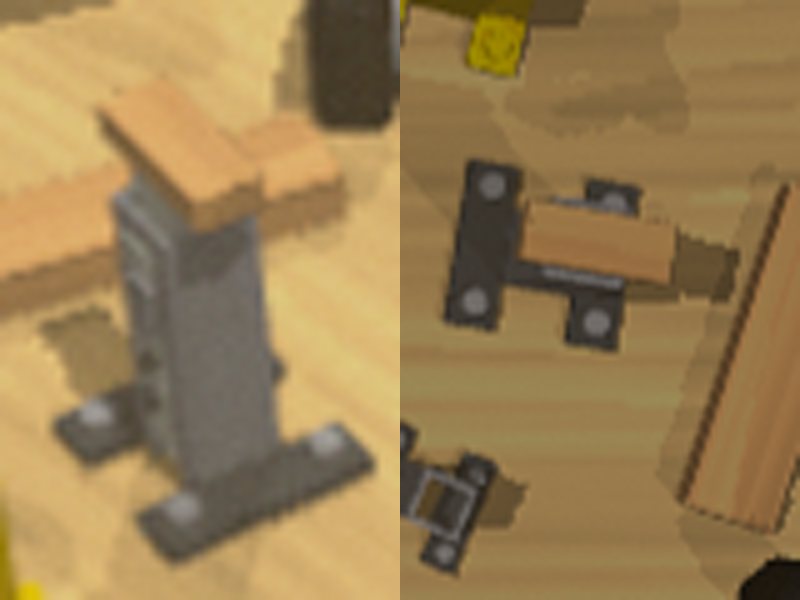

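The post is seated in the tube, head at about (185,150) in the left crop, with a light patch at the window near (145,270). The drop to zero drag, then about 2 mm of free travel and a hard stop, means the button is locked. Handing in.

```bash
python3 -c "
from h import *
print(ticket.sign_off())"
```

```text
the job is handed in; nothing more can be done
None
```

The support post is in the large grey socket with its button locked in the window: drag fell to zero at the pop, then it stopped hard after about 2 mm at 18 N, well under the 30 N limit, and I handed the job in soon after, at about 28 s on the robot's clock.

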